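Change gear on the bench drive

ROBOT

A 7-joint arm with a two-finger parallel gripper is mounted at the origin on a cart in front of the work surface, level with it; the furniture and walls round the work are solid. World frame = base frame: x ahead of the robot, y to its left, z up, the work surface at z = 0. Lengths are in m, angles in rad, forces in N, time in s.
With the tool pointing down it reaches from about 0.4 to 0.85 m from the base axis. Payload 10.4 kg.
Tool frame: the origin (TCP) lies at the very end of the fingers, on their centre line; the grasp point (between the pads) lies 19 mm behind it; z points along the fingers, y is the line along which they close (so a half turn about z gives the same grasp; the last joint's range is limited). The gripper opens to 85 mm and grips with 20 to 120 N. Pads are 22 mm wide; open, the fingers measure 114 mm over their backs; the gripper's body (76 mm by 85 mm) begins 54 mm behind the grasp point. The pads swing forward as they close: fully open they stand 13 mm farther back than shut.
Start: joints at [1.125, 0.332, -0.065, 1.46, 0.022, 1.35, -0.088], TCP at [0.256, -0.57, 0.209] pointing down, gripper open.
Joint ranges: [-2.6, 2.6], [-0.5, 2.12], [-1.47, 1.34], [0.16, 2.42], [-1.27, 4.41], [0.06, 2.06], [-2.6, 2.6]. Speed limits (rad/s): [2.22, 2.22, 2.79, 2.79, 3.14, 3.14, 3.14].

INTERFACE

Orientations are given as a unit quaternion [x, y, z, w].
In Python, from workcell import manip, vision, order gives the robot as it stands. The module is installed in compiled form; this text tells all that it offers.
- The arm moves only by the tool move_arm, never from a script. Its argument "motion" is a list of rows, each a list of 3 entries, a list of its own where there are three numbers: the shift along the tool's x, y, z scaled (see below), then the turn, a rotation vector about the tool's x, y, z scaled (see below), then the opening, from -1 (shut) to 1 (fully open). In form: [[[dx, dy, dz], [wx, wy, wz], hand], ...]. A call has 1 to 12 rows; each row shifts and turns the commanded pose from where the row before left it, along the tool's axes as they then stand; what a row does not reach is not made up. The controller multiplies each number of a shift by 0.75 m and each number of a turn by pi/4 rad. A row lasts 1/10 s, in which the tool goes at most 50 mm and 8.59 degrees, less where a joint would pass 70% of its speed; a pose out of reach is approached as far as the arm can. A call with a number of a shift or a turn outside -1 to 1 is refused whole. A call with a gripper value outside its range is refused whole. The fingers move at their own pace and stop on an object; "newtons" is the grip in N (left out, the last holds). Time passes only in rows, so rows that do not move let the fingers close. It gives the time, the measured TCP pose, the force, the opening and the grip force at its end, in the units of the state.
- manip.get_obs(): the state, without advancing time (a new reading comes with each control period).
- vision.camera(name): name is "scene" or "top" or "wrist"; returns a dict with "pixels" (420x560x3 uint8, red, green, blue), "fx", "fy", "cx", "cy" (pixels), "R" (3x3) and "t" (3): a world point X has camera coordinates R X + t. Camera axes: x right, y down, z forward; pixel columns grow to the right and rows downward; lengths in m; the calibration is good to about 2 mm. A picture is of the moment at which its call begins. There is no depth.
- order.hand_in(): hands the job in; it is judged then, once.
The state is a dict: "clock": time; "joint_pos": joint angles; "joint_velocities": joint speeds; "tau": joint torques, N m; "position": TCP position; "ee_rot": TCP orientation; "ft_force": force on the tool from outside, world axes, zero at the start; "torque": the same for the moment, N m; "grip_width": opening from 0.0 (shut) to 1.0 (fully open); "grasp_force": force on a finger pad.
Only numpy, scipy, OpenCV 4.12 (cv2) and the standard library are available. Lean on these libraries where they do the work, as an engineer would, in place of code of your own. Each camera call takes 0.05 s, during which the arm holds its last target. There are 200 camera calls.

TASK

Change gear on the small four-speed gearbox on the bench. Its lever stands in the slot at the motor end on the side away from the oil sight glass; with the fingertips or the outside of the fingers, never gripping the knob, push it back to neutral, across the gate to the sight-glass side, and then fully home into the slot at the pulley end on that side. Do not run it into either of the other two slots on the way, and leave the loose tools and parts beside the gearbox where they are.

Things in the scene. Friction and masses are not known exactly. Their poses are not given: they have to be found in the camera images.
- gearbox: Small cast grey gearbox with its motor on an aluminium base plate 130 x 300 mm, fixed to the bench. Origin: on the bench top, straight below the middle of the gate; z up. +y runs along the shaft to the motor end, -y to the pulley end; -x is the side with the sight glass, +x the plain side. Nothing but the lever stands higher than 113 mm.
- motor_end (a point): Middle of the end cap of the motor, a dark finned cylinder 70 mm across with a black terminal box on top (98 mm high): gearbox (0, +0.159, 0.048).
- pulley_end (a point): End of the output shaft with its toothed aluminium pulley, 40 mm across: gearbox (0, -0.130, 0.048).
- sight_glass (a point): Middle of the round brass-rimmed oil sight glass, 33 mm across, on the gearbox's -x side: gearbox (-0.058, 0.024, 0.062).
- gate_center (a point): Middle of the H-gate, in the top of the bright steel gate plate (80 x 92 mm), 110 mm above the bench. Two slots along y, centred at x = +13.5 and -13.5 mm, each 13 mm wide, end at y = +26.5 and -26.5 mm; a 13 mm wide neutral channel along x joins them at y = 0. The tongues between the slots have round tips that guide the lever.
- knob_center (a point): Centre of the black knob, 28 x 28 mm square, rounded, 36 mm tall, flat sides along gearbox x and y when upright. Its 9 mm stem swings about a ball joint on the gearbox z axis, 55 mm above the bench and 125 mm below the knob centre. From the gate centre the knob starts about 30 mm to +x and 33 to 43 mm to +y; home in the wanted slot it is about 30 mm to -x and 45 mm to -y.
- lever_cross (a joint): Sideways swing of the lever, rad: 0 upright, positive towards the sight-glass side (-x). About -0.25 in the plain-side slots and +0.25 in the sight-glass-side slots, where the walls leave 0.02 either way. Crosses only in neutral. Stays where it is left; moving it takes about 2 N at the knob.
- lever_shift (a joint): Swing of the lever along the shaft, rad: 0 neutral, positive towards the pulley end (-y), negative towards the motor. Slot ends stop it at about 0.37 either way. Within 0.035 of 0 the neutral channel is free; up to 0.07 off, the round tongue tips steer it in. No spring or click: stays where it is left; moving it takes 2 to 3 N at the knob.
- fork_clamp: Loose steel fork clamp, 38 x 68 x 16 mm, lying on the bench beside the gearbox, on its sight-glass side; origin at the centre of its underside. Leave alone.
- ball_driver_blue: Loose ball-end driver with a blue handle, 168 mm long, 27 mm thick, lying beside the gearbox on its plain side; origin under its middle. Leave alone.
- post_75: Loose bare steel post, 13 mm in diameter and 75 mm tall, standing on its end on the sight-glass side, towards the pulley; origin at the centre of its foot. Leave standing.

How it is judged:
By the outcome, as a careful person would: the job done as asked, in the order asked, and still so for the second after the job is handed in, with the robot touching nothing.
It also fails if it takes over 58 s, if anything falls off the work surface, if the arm or the gripper's body presses on something with over 40 N, if the wrist force passes 120 N, or if a joint passes its speed limit or range.

## Working session

There is one attempt and no reset: what is moved stays moved. The work goes in short steps, Python scripts to look and compute and a tool call to move; the robot and the scene stay as the last step left them, time stands still between calls to the robot, and variables do not carry over. Pictures are saved under pics/ and viewed, at most 10 in all, crops included, and the job is handed in when it is done.

Besides the shell and the picture viewer there is one more tool, called after "Request:" as name(argument=value, ...) on one line, values as JSON. move_arm: Moves the arm, as the interface text tells. Its arguments: {"type":"object","properties":{"motion":{"type":"array"},"newtons":{"type":"number"}},"required":["motion"]}

```bash
mkdir -p pics
cat > h.py <<'E'
import numpy as np,cv2
from workcell import manip,vision,order
def snap(n,f):
    c=vision.camera(n); cv2.imwrite('pics/'+f,c['pixels'][:,:,::-1]); np.savez('pics/'+f+'.npz',**c); return c
def load(f): return dict(np.load('pics/'+f+'.npz'))
def proj(c,X):
    p=np.asarray(X)@c['R'].T+c['t']; return np.stack([c['fx']*p[...,0]/p[...,2]+c['cx'],c['fy']*p[...,1]/p[...,2]+c['cy']],-1)
def onplane(c,u,v,z):
    d=c['R'].T@np.array([(u-c['cx'])/c['fx'],(v-c['cy'])/c['fy'],1]); o=-c['R'].T@c['t']; return o+d*(z-o[2])/d[2]
E
python3 - <<'E'
from h import *
for n in ['scene','top']:
    c=snap(n,n+'1.png'); print(n,c['fx'],-c['R'].T@c['t'])
a=cv2.imread('pics/scene1.png');b=cv2.imread('pics/top1.png')
o=manip.get_obs();print(o)
E
```

```text
scene 422.8362652037217 [-0.03748803  0.37964259  0.54583833]
top 447.9743117666962 [ 0.37569515 -0.10294817  0.96311613]
{'clock': 0.1, 'joint_pos': array([ 1.12539749,  0.33284171, -0.06473035,  1.46083422,  0.0216012 ,
        1.34989303, -0.08848915]), 'joint_velocities': array([-1.71282096e-03, -3.09861664e-04, -6.17436578e-05, -2.79008449e-03,
       -4.98251885e-04, -2.23799053e-04,  9.53039147e-05]), 'tau': array([ 2.32687242e-03, -6.26747131e+01,  4.99700953e-02, -3.92431033e+01,
        1.65472931e-02,  7.06299194e-03,  6.85346009e-06]), 'position': array([ 0.25631467, -0.56963685,  0.20848599]), 'ee_rot': array([ 9.77731893e-01,  2.09856941e-01, -1.57396233e-04, -6.20699618e-04]), 'ft_force': array([ 0.03565907, -0.16131998,  0.47052639]), 'torque': array([0.00409172, 0.01789383, 0.00388393]), 'grasp_force': 0.0, 'grip_width': 1.0043900063059992}
```

View pics/top1.png

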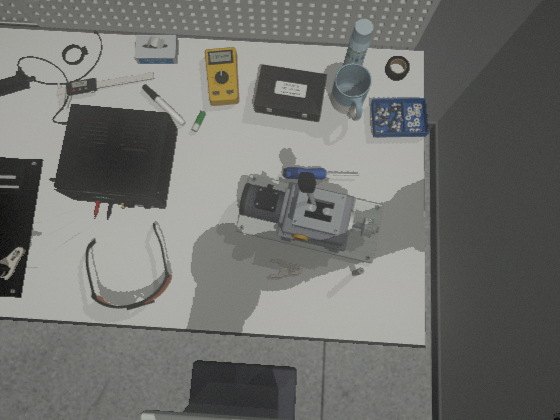

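View pics/scene1.png

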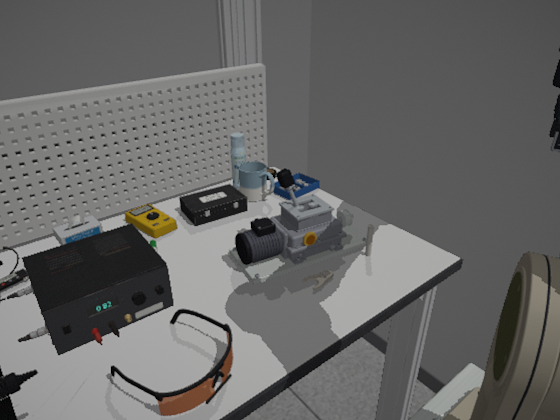

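Top view: gearbox with motor on the left (~262,200), pulley on the right (~370,228), sight glass at the bottom (300,238), knob at about (307,182). Scene view agrees. Enlarging the gearbox.

Run:
```python
from h import *
a=cv2.imread('pics/top1.png')[160:280,230:390]
a=cv2.resize(a,None,fx=5,fy=5,interpolation=cv2.INTER_CUBIC)
a=cv2.convertScaleAbs(a,alpha=1.5,beta=15)
cv2.imwrite('pics/topc.png',a)
```

```text
(no output)
```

View pics/topc.png

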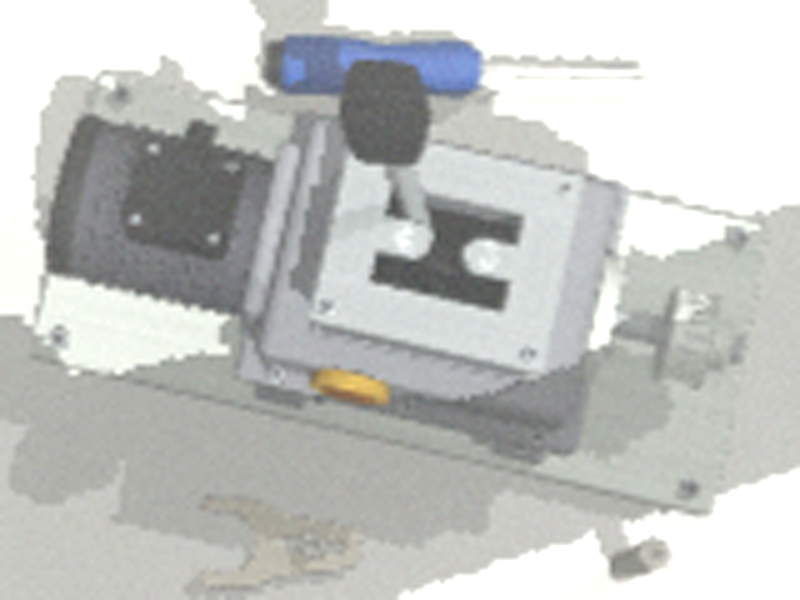

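Crop: gate centre ≈ crop (446,247); plate screws (325,307), (528,355), (566,187); slot corners (388,190), (522,218), (505,308), (372,278). Knob top centred at ~(388,108).

Run:
```python
from h import *
c=load('top1.png'); q=lambda u,v,z:onplane(c,230+(u+.5)/5-.5,160+(v+.5)/5-.5,z)
g=q(446,247,.11); s=[q(*p,.11) for p in [(325,307),(528,355),(566,187)]]
k=[q(*p,.11) for p in [(388,190),(522,218),(505,308),(372,278)]]
print(g,np.mean(k,0),(s[0]+s[2])/2)
for d in [s[0]-s[1],k[0]-k[1],k[3]-k[2]]: print('y-ax',np.degrees(np.arctan2(d[1],d[0])),np.linalg.norm(d))
for d in [s[2]-s[1],k[0]-k[3],k[1]-k[2]]: print('x-ax',np.degrees(np.arctan2(d[1],d[0])),np.linalg.norm(d))
pl=[q(*p,.006) for p in [(120,93),(58,337),(688,488),(738,236)]]
print('plate screws mid',np.mean(pl,0)); d=pl[0]-pl[3];e=pl[1]-pl[2];print(np.degrees(np.arctan2(d[1],d[0])),np.degrees(np.arctan2(e[1],e[0])))
print('knobtop',q(388,112,.19), 'post top',q(655,550,.075))
```

```text
[ 0.56409226 -0.17075161  0.11      ] [ 0.56359781 -0.17103782  0.11      ] [ 0.56422869 -0.1708109   0.11      ]
y-ax 80.08612239392636 0.08026622819921515
y-ax 81.44672018860682 0.05333752048581034
y-ax 80.63551882390057 0.05265530484818158
x-ax -10.443498727488345 0.06865136714878103
x-ax -7.169578853670342 0.03578077097465075
x-ax -8.276288899200399 0.03651623999880291
plate screws mid [ 0.56822155 -0.15931553  0.006     ]
80.13087500434146 80.04107486719577
knobtop [ 0.59446524 -0.14154219  0.19      ] post top [ 0.45515002 -0.26090069  0.075     ]
```

Request:
move_arm(motion=[[[0,0,-0.01],[0,0,-0.177],-1],[[0,0,-0.01],[0,0,-0.177],-1],[[0,0,-0.01],[0,0,-0.177],-1],[[0,0,-0.01],[0,0,-0.177],-1],[[0,0,-0.01],[0,0,-0.177],-1],[[0,0,-0.01],[0,0,-0.177],-1],[[0,0,-0.01],[0,0,-0.178],-1],[[0,0,0],[0,0,0],-1],[[0,0,0],[0,0,0],-1]], newtons=60)

```text
clock: 1.0
position: [0.2563, -0.5699, 0.2612]
ee_rot: [0.767, 0.641, 0.0, -0.0]
ft_force: [0.0, 0.8, -0.5]
grip_width: 0.003
grasp_force: 0.0
```

```bash
cat >> h.py <<'E'
from scipy.spatial.transform import Rotation as Rn
def G(p,th=np.radians(-9.9),o=(.564,-.171)):
    c,s=np.cos(th),np.sin(th); d=np.asarray(p)[:2]-o; return np.array([c*d[0]+s*d[1],-s*d[0]+c*d[1]])
def st():
    o=manip.get_obs(); M=Rn.from_quat(o['ee_rot']).as_matrix(); g=G(o['position'])
    print('t',o['clock'],'g mm',(g*1e3).round(1),'z',o['position'][2].round(4),'toolx deg',np.degrees(np.arctan2(M[1,0],M[0,0])).round(2),'F',o['ft_force'].round(1),'w',round(float(o['grip_width']),2),'tilt',M[2].round(3))
    return o,g,M
def to(x,y,z):
    o,g,M=st(); th=np.radians(-9.9); c,s=np.cos(th),np.sin(th)
    w=np.array([.564+c*x-s*y,-.171+s*x+c*y,z])-o['position']; print('tool units',(M.T@w/.75).round(4))
E
python3 -c "
from h import *
to(.03,.092,.26)"
```

```text
t 1.0 g mm [-234.5 -445.8] z 0.2612 toolx deg 79.78 F [ 0.   0.8 -0.5] w 0.0 tilt [ 0. -0. -1.]
tool units [0.7191 0.3486 0.0018]
```

Request:
move_arm(motion=[[[0.05,0.024,0],[0,0,0],-1],[[0.05,0.024,0],[0,0,0],-1],[[0.05,0.024,0],[0,0,0],-1],[[0.05,0.024,0],[0,0,0],-1],[[0.05,0.024,0],[0,0,0],-1],[[0.05,0.024,0],[0,0,0],-1],[[0.05,0.024,0],[0,0,0],-1],[[0.05,0.024,0],[0,0,0],-1],[[0.05,0.024,0],[0,0,0],-1],[[0.05,0.024,0],[0,0,0],-1],[[0.05,0.024,0],[0,0,0],-1],[[0.05,0.024,0],[0,0,0],-1]])

```text
clock: 2.2
position: [0.5476, -0.1627, 0.2611]
ee_rot: [0.767, 0.641, -0.0, -0.0]
ft_force: [0.8, -0.4, -0.0]
grip_width: -0.0
grasp_force: 0.0
```

Request:
move_arm(motion=[[[0.04,0.02,0],[0,0,0],-1],[[0.04,0.02,0],[0,0,0],-1],[[0.04,0.02,0],[0,0,0],-1],[[0,0,0],[0,0,0],-1],[[0,0,0],[0,0,0],-1]])

```text
clock: 2.7
position: [0.607, -0.0825, 0.2608]
ee_rot: [0.766, 0.643, -0.0, -0.001]
ft_force: [-0.2, -1.1, 0.0]
grip_width: -0.001
grasp_force: 0.0
```

```bash
python3 -c "
from h import *
to(.03,.092,.16)
c=snap('wrist','w1.png');snap('scene','s2.png');snap('top','t2.png')"
```

```text
t 2.7 g mm [27.1 94.6] z 0.2608 toolx deg 79.96 F [-0.2 -1.1  0. ] w -0.0 tilt [ 0.    -0.001 -1.   ]
tool units [-0.0034  0.004   0.1343]
```

View pics/w1.png

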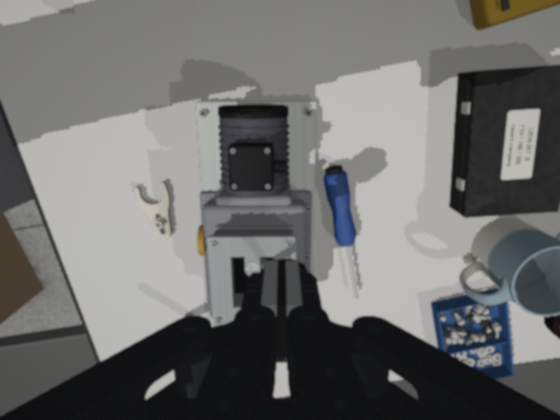

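Wrist view: fingers at (280,265), terminal box (250,167), plate screws (214,243), (292,242) and (218,318); the gearbox is squared up with the tool. Descending on the motor side of the knob.

Request:
move_arm(motion=[[[0,0.004,0.044],[0,0,0],-1],[[0,0,0.045],[0,0,0],-1],[[0,0,0.045],[0,0,0],-1],[[0,0,0],[0,0,0],-1]])

```text
clock: 3.25
position: [0.6069, -0.0852, 0.1568]
ee_rot: [0.767, 0.642, -0.003, -0.003]
ft_force: [-0.1, -0.3, -0.6]
grip_width: -0.004
grasp_force: 0.0
```

```bash
python3 -c "
from h import *
to(.03,.06,.16)
snap('scene','s3.png')
a=cv2.imread('pics/s3.png')[130:290,200:400]; cv2.imwrite('pics/s3c.png',cv2.resize(a,None,fx=3.7,fy=3.7,interpolation=2))"
```

```text
t 3.25 g mm [27.5 91.9] z 0.1568 toolx deg 79.88 F [-0.1 -0.3 -0.6] w -0.0 tilt [-0.001 -0.007 -1.   ]
tool units [-0.0425  0.0034 -0.0043]
```

View pics/s3c.png

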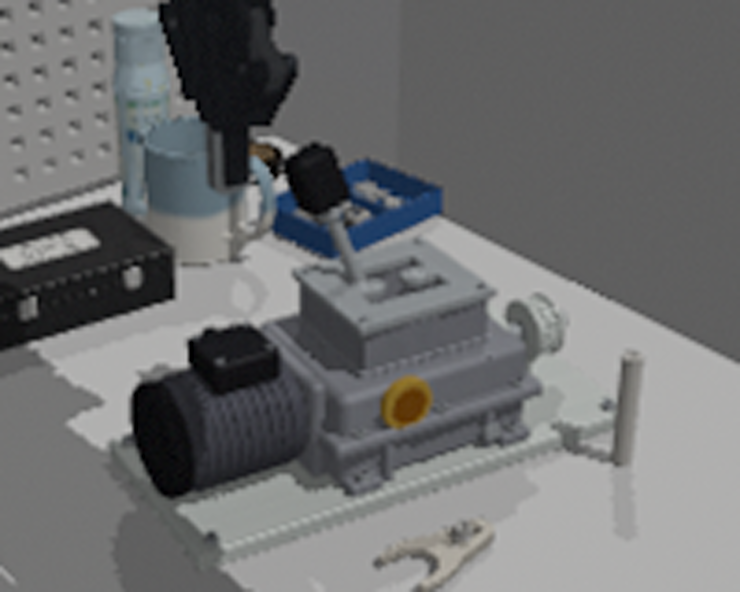

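Fingers (230,165 in crop) hang on the motor side of the knob (318,178), clear of it. Pushing towards neutral.

Request:
move_arm(motion=[[[-0.01,0.0034,-0.003],[0,0,0],-1],[[-0.01,0,0],[0,0,0],-1],[[-0.01,0,0],[0,0,0],-1],[[-0.01,0,0],[0,0,0],-1],[[-0.01,0,0],[0,0,0],-1],[[-0.01,0,0],[0,0,0],-1],[[-0.01,0,0],[0,0,0],-1],[[-0.01,0,0],[0,0,0],-1],[[0,0,0],[0,0,0],-1],[[0,0,0],[0,0,0],-1]])

```text
clock: 4.3
position: [0.6059, -0.1426, 0.1681]
ee_rot: [0.766, 0.643, 0.004, 0.003]
ft_force: [4.8, 3.5, 20.1]
grip_width: 0.002
grasp_force: 10.3
```

```bash
python3 -c "
from h import *
to(.03,.025,.16)"
```

```text
t 4.3 g mm [36.4 35.1] z 0.1681 toolx deg 80.08 F [ 4.8  3.5 20.1] w 0.0 tilt [ 0.001  0.01  -1.   ]
tool units [-0.0135 -0.0087  0.0107]
```

```bash
python3 -c "
from h import *
snap('scene','s4.png');snap('top','t4.png')
a=cv2.imread('pics/s4.png')[140:240,240:360]; b=cv2.imread('pics/t4.png')[160:260,250:370]
cv2.imwrite('pics/s4c.png',np.vstack([cv2.resize(i,None,fx=6,fy=3*2,interpolation=2) for i in [a]]));cv2.imwrite('pics/t4c.png',cv2.resize(b,None,fx=5,fy=5))
st()"
```

```text
t 4.4 g mm [36.4 35.1] z 0.1681 toolx deg 80.09 F [ 4.6  3.5 20.1] w 0.0 tilt [ 0.001  0.01  -1.   ]
```

View pics/s4c.png

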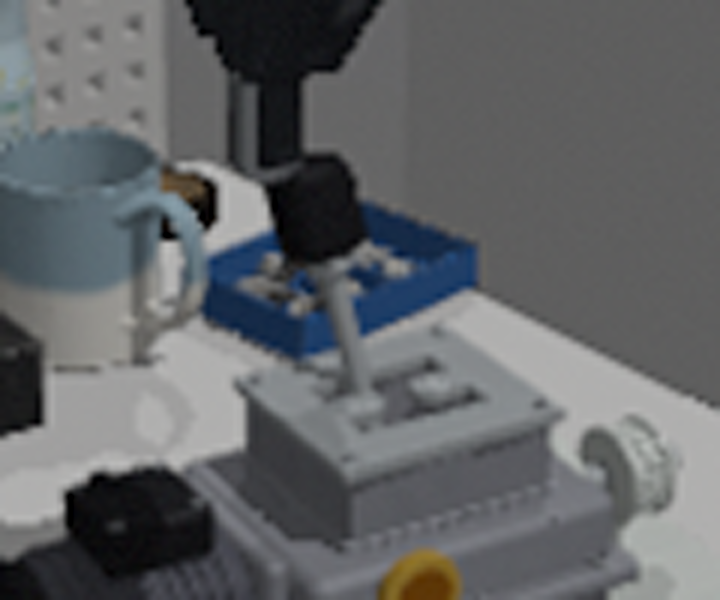

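```bash
python3 -c "
from h import *
c=load('s4.png');t=load('t4.png')
th=np.radians(-9.9);C,S=np.cos(th),np.sin(th)
W=lambda x,y,z:np.array([.564+C*x-S*y,-.171+S*x+C*y,z])
p=lambda X:((proj(c,X)-[240,140])*6).round(),((proj(t,X)-[250,160])*5).round()
o=manip.get_obs()
P=lambda n,X:print(n,((proj(c,X)-[240,140])*6).round(),((proj(t,X)-[250,160])*5).round())
P('tcp',o['position'])
P('knob dims',W(0,0,.11))
for s in [-.35,-.3,-.2,-.1,0]:
  for L in [107,125,143]:
    # cross -.25 shift s
    v=np.array([np.sin(.25)*np.cos(s),-np.sin(s),np.cos(.25)*np.cos(s)])*L/1e3
    P((s,L),W(v[0],v[1],.055+v[2]))
"
```

```text
Traceback (most recent call last):
NameError: name 'X' is not defined
```

View pics/t4c.png

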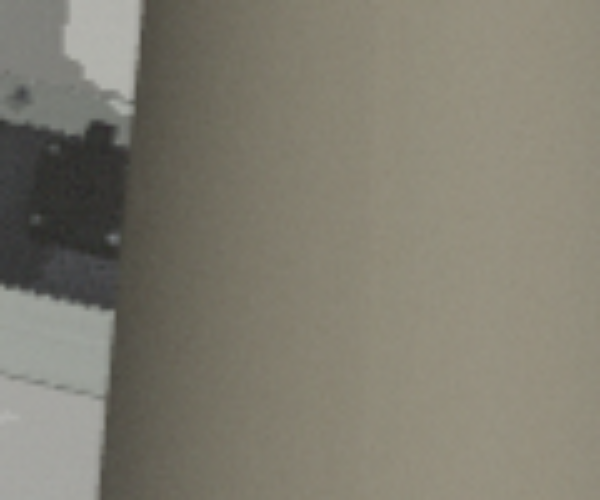

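The top view is blocked by the arm. Projecting the model into the scene view instead.

```bash
python3 -c "
from h import *
c=load('s4.png')
th=np.radians(-9.9);C,S=np.cos(th),np.sin(th)
W=lambda x,y,z:np.array([.564+C*x-S*y,-.171+S*x+C*y,z])
o=manip.get_obs()
P=lambda n,X:print(n,((proj(c,X)-[240,140])*6).round())
P('tcp',o['position'])
P('gate',W(0,0,.11))
for s in [-.35,-.3,-.2,-.1,0]:
  for L in [107,125,143]:
    v=np.array([np.sin(.25)*np.cos(s),-np.sin(s),np.cos(.25)*np.cos(s)])*L/1e3
    P((s,L),W(v[0],v[1],.055+v[2]))
"
```

```text
tcp [261. 230.]
gate [395. 392.]
(-0.35, 107) [273. 283.]
(-0.35, 125) [252. 240.]
(-0.35, 143) [231. 197.]
(-0.3, 107) [285. 275.]
(-0.3, 125) [266. 231.]
(-0.3, 143) [247. 187.]
(-0.2, 107) [309. 262.]
(-0.2, 125) [295. 216.]
(-0.2, 143) [280. 169.]
(-0.1, 107) [334. 251.]
(-0.1, 125) [324. 204.]
(-0.1, 143) [314. 155.]
(0, 107) [359. 243.]
(0, 125) [354. 195.]
(0, 143) [348. 146.]
```

```bash
python3 -c "
from h import *
c=load('s3.png')
for z in [.157,.165,.175]: print(z,((proj(c,[.6069,-.0852,z])-[200,130])*3.7).round())
c=load('s4.png')
for z in [.168,.175,.185,.19]: print(z,((proj(c,[.6059,-.1426,z])-[240,140])*6).round())
"
```

```text
0.157 [229. 223.]
0.165 [229. 210.]
0.175 [228. 194.]
0.168 [261. 230.]
0.175 [261. 212.]
0.185 [261. 186.]
0.19 [261. 173.]
```

The lever has come most of the way (shift ≈ -0.1), but the real fingertips sit about 20 mm above the reported TCP and rode up on the knob's top edge. Lift, back off, go lower, push again.

Request:
move_arm(motion=[[[0,0,-0.03],[0,0,0],-1],[[0.03,-0.003,-0.01],[0,0,0],-1],[[0.03,0,0],[0,0,0],-1],[[0,0,0.03],[0,0,0],-1],[[0,0,0.03],[0,0,0],-1],[[0,0,0],[0,0,0],-1],[[0,0,0],[0,0,0],-1]])

```text
clock: 5.1
position: [0.6076, -0.0991, 0.1488]
ee_rot: [0.766, 0.643, -0.0, -0.0]
ft_force: [0.1, -0.5, 0.2]
grip_width: -0.001
grasp_force: 0.0
```

```bash
python3 -c "
from h import *
to(.03,.040,.138)
snap('scene','s5.png')
a=cv2.imread('pics/s5.png')[130:240,230:370]; cv2.imwrite('pics/s5c.png',cv2.resize(a,None,fx=5,fy=5,interpolation=2))"
```

```text
t 5.1 g mm [30.6 78.3] z 0.1488 toolx deg 80.0 F [ 0.1 -0.5  0.2] w -0.0 tilt [-0. -0. -1.]
tool units [-0.0511 -0.0007  0.0144]
```

View pics/s5c.png

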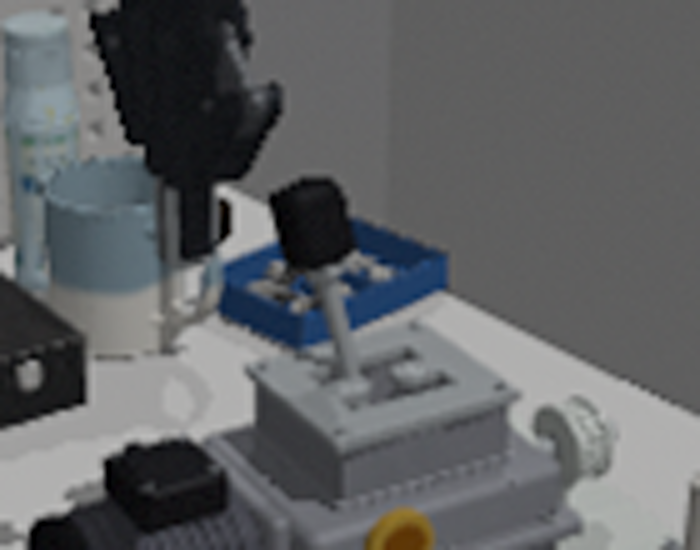

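```bash
python3 -c "
from h import *
c=load('s5.png')
for z in [.149,.16,.17]: print(z,((proj(c,[.6076,-.0991,z])-[230,130])*5).round())
"
```

```text
0.149 [185. 309.]
0.16 [185. 285.]
0.17 [184. 264.]
```

Request:
move_arm(motion=[[[-0.012,0,0.003],[0,0,0],-1],[[-0.012,0,0],[0,0,0],-1],[[-0.012,0,0],[0,0,0],-1],[[-0.01,0,0],[0,0,0],-1],[[-0.008,0,0],[0,0,0],-1],[[0,0,0],[0,0,0],-1],[[0,0,0],[0,0,0],-1]])

```text
clock: 5.85
position: [0.6006, -0.1386, 0.1462]
ee_rot: [0.766, 0.643, -0.0, 0.0]
ft_force: [-0.7, -0.4, 0.5]
grip_width: -0.001
grasp_force: 0.0
```

```bash
python3 -c "
from h import *
to(.03,.025,.146)
snap('scene','s6.png')
a=cv2.imread('pics/s6.png')[130:240,230:370]; cv2.imwrite('pics/s6c.png',cv2.resize(a,None,fx=5,fy=5,interpolation=2))"
```

```text
t 5.85 g mm [30.5 38.2] z 0.1462 toolx deg 80.02 F [-0.7 -0.4  0.5] w -0.0 tilt [-0. -0. -1.]
tool units [-0.0176 -0.0007  0.0002]
```

View pics/s6c.png

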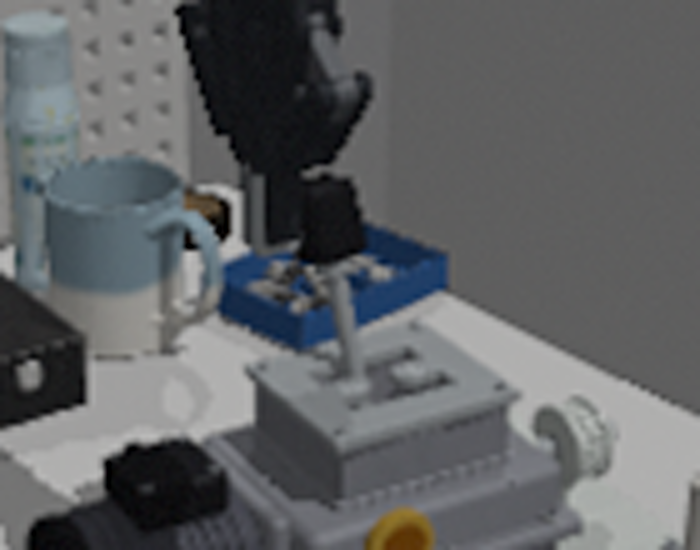

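Knob now at about shift -0.05, pushed by the fingers at (280,230). About 6 mm more.

Request:
move_arm(motion=[[[-0.004,0,0],[0,0,0],-1],[[-0.004,0,0],[0,0,0],-1],[[0,0,0],[0,0,0],-1],[[0,0,0],[0,0,0],-1]])

```text
clock: 6.3
position: [0.5997, -0.1445, 0.1463]
ee_rot: [0.766, 0.643, 0.0, 0.0]
ft_force: [0.4, 1.0, 0.9]
grip_width: 0.003
grasp_force: 0.6
```

```bash
python3 -c "
from h import *
st()
snap('scene','s7.png')
A=[cv2.resize(cv2.imread('pics/%s.png'%n)[155:225,270:335],None,fx=6,fy=6,interpolation=2) for n in ['s6','s7']]; cv2.imwrite('pics/s7c.png',np.hstack(A))
c=load('s7.png');th=np.radians(-9.9);C,S=np.cos(th),np.sin(th)
W=lambda x,y,z:np.array([.564+C*x-S*y,-.171+S*x+C*y,z])
for s in [-.1,-.05,0,.05]:
  for L in [55,107,125,143]:
    v=np.array([np.sin(.25)*np.cos(s),-np.sin(s),np.cos(.25)*np.cos(s)])*L/1e3
    print((s,L),((proj(c,W(v[0],v[1],.055+v[2]))-[270,155])*6+[390,0]).round())
"
```

```text
t 6.3 g mm [30.6 32.3] z 0.1463 toolx deg 80.03 F [0.4 1.  0.9] w 0.0 tilt [-0.  0. -1.]
(-0.1, 55) [573. 295.]
(-0.1, 107) [544. 161.]
(-0.1, 125) [534. 114.]
(-0.1, 143) [524.  65.]
(-0.05, 55) [579. 293.]
(-0.05, 107) [557. 157.]
(-0.05, 125) [549. 109.]
(-0.05, 143) [541.  60.]
(0, 55) [585. 291.]
(0, 107) [569. 153.]
(0, 125) [564. 105.]
(0, 143) [558.  56.]
(0.05, 55) [592. 289.]
(0.05, 107) [582. 151.]
(0.05, 125) [579. 102.]
(0.05, 143) [575.  52.]
```

View pics/s7c.png

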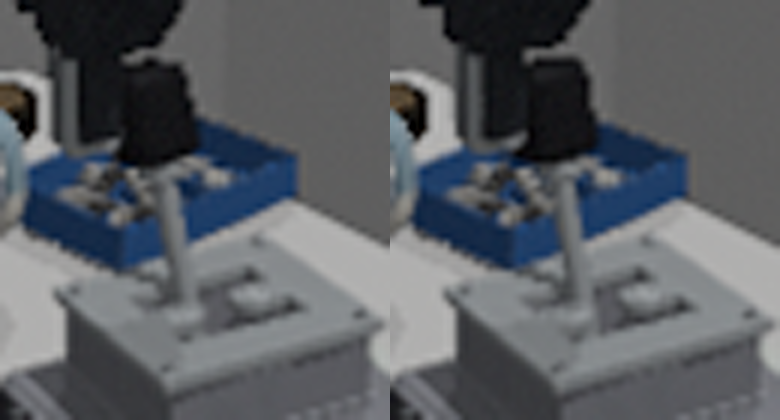

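Stem stands nearly vertical along the shaft direction, knob (562,108): shift ≈ -0.01, in neutral. Now go round to the plain side of the knob.

Request:
move_arm(motion=[[[0.015,0,-0.005],[0,0,0],-1],[[0.02,0,0],[0,0,0],-1],[[0,0.03,0],[0,0,0],-1],[[0,0.03,0],[0,0,0],-1],[[0,0.016,0],[0,0,0],-1],[[-0.03,0,0],[0,0,0],-1],[[-0.03,0,0],[0,0,0],-1],[[-0.015,0,0],[0,0,0],-1],[[0,0,0],[0,0,0],-1],[[0,0,0],[0,0,0],-1]])

```text
clock: 7.35
position: [0.6509, -0.1822, 0.1501]
ee_rot: [0.766, 0.643, 0.0, -0.0]
ft_force: [-0.4, -0.4, -0.9]
grip_width: -0.002
grasp_force: 0.0
```

```bash
python3 -c "
from h import *
to(.05,.002,.150)"
```

```text
t 7.35 g mm [87.5  3.9] z 0.1501 toolx deg 80.09 F [-0.4 -0.4 -0.9] w -0.0 tilt [ 0.001  0.    -1.   ]
tool units [-0.0025 -0.05    0.0001]
```

Request:
move_arm(motion=[[[-0.0025,-0.01,0],[0,0,0],-1],[[0,-0.01,0],[0,0,0],-1],[[0,-0.01,0],[0,0,0],-1],[[0,-0.01,0],[0,0,0],-1],[[0,-0.008,0],[0,0,0],-1],[[0,-0.008,0],[0,0,0],-1],[[0,-0.006,0],[0,0,0],-1],[[0,0,0],[0,0,0],-1]])

```text
clock: 8.15
position: [0.6039, -0.1777, 0.15]
ee_rot: [0.766, 0.643, -0.0, -0.0]
ft_force: [1.2, 0.3, 1.1]
grip_width: 0.006
grasp_force: 0.4
```

```bash
python3 -c "
from h import *
to(0,.002,.150)
c=snap('scene','s8.png')
th=np.radians(-9.9);C,S=np.cos(th),np.sin(th)
W=lambda x,y,z:np.array([.564+C*x-S*y,-.171+S*x+C*y,z])
for cr in [-.25,-.1,0,.1,.25]:
    v=np.array([-np.sin(cr),0,np.cos(cr)])*.085
    u,w=proj(c,W(v[0],v[1],.055+v[2])).round().astype(int); print(cr,u,w,c['pixels'][w,u-14:u+15,0])
"
```

```text
t 8.15 g mm [40.4  0.2] z 0.15 toolx deg 80.02 F [1.2 0.3 1.1] w 0.01 tilt [-0. -0. -1.]
tool units [ 0.0023 -0.0539  0.    ]
-0.25 301 190 [ 34  84 120 111 102  65  44  41  65  85  74  49  32  49  78  94 110 100
  37  29  31  29  26  28  29  65 120 147 156]
-0.1 304 192 [ 72  58  35  28  37  38  29  31  30  31  47  72  90 108  99  46  25  42
  75 122 149 157 164 163 160 158 163 172 176]
0 306 193 [ 36  29  30  32  33  31  31  27  43  68  90 107  99  60 101 146 147 158
 165 163 155 148 164 172 172 176 175 176 175]
0.1 308 195 [ 31  32  31  30  26  26  40  62  86 103 121 144 154 148 144 142 139 128
 104 112 131 144 159 174 177 176 175 176 175]
0.25 311 198 [127 138 141 129  98  80  99 111 124 136 135 137 137 139 139 138 137 136
 134 135 133 135 140 153 170 177 176 175 175]
```

Request:
move_arm(motion=[[[0.0025,-0.008,0],[0,0,0],-1],[[0,-0.008,0],[0,0,0],-1],[[0,-0.008,0],[0,0,0],-1],[[0,-0.008,0],[0,0,0],-1],[[0,-0.008,0],[0,0,0],-1],[[0,-0.006,0],[0,0,0],-1],[[0,0,0],[0,0,0],-1]])

```text
clock: 8.9
position: [0.57, -0.1697, 0.1498]
ee_rot: [0.766, 0.643, -0.0, -0.0]
ft_force: [0.3, 0.4, 0.2]
grip_width: 0.004
grasp_force: 0.1
```

```bash
cat >> h.py <<'E'
th=np.radians(-9.9);C,S=np.cos(th),np.sin(th)
W=lambda x,y,z:np.array([.564+C*x-S*y,-.171+S*x+C*y,z])
def lev(cr,s,L):
    v=np.array([-np.sin(cr)*np.cos(s),-np.sin(s),np.cos(cr)*np.cos(s)])*L; return W(v[0],v[1],.055+v[2])
E
python3 -c "
from h import *
to(-.002,.002,.150)
c=snap('scene','s9.png')
for cr in [.1,.15,.2,.25]:
  for L in [.07,.085,.1]:
    u,w=proj(c,lev(cr,0,L)).round().astype(int); print(cr,L,u,w,c['pixels'][w,u-8:u+9,0])
"
```

```text
t 8.9 g mm [5.7 2.3] z 0.1498 toolx deg 80.02 F [0.3 0.4 0.2] w 0.0 tilt [-0.    -0.001 -1.   ]
tool units [-0.0004 -0.0102 -0.0002]
0.1 0.07 308 201 [134 126 125 117 117 102  74  75  88  92  81  58  71  98 119 135 134]
0.1 0.085 308 195 [ 38  71 120 148 157 156 120  68  74  70 105 133 104 112 131 143 160]
0.1 0.1 309 189 [ 36  32  28  25  13   9   8  10  15  14  13   8   4  44  90 128 155]
0.15 0.07 309 201 [126 125 117 117 102  74  75  88  92  81  58  71  98 119 135 134 136]
0.15 0.085 309 196 [144 148 153 147 138 107  68  74  73 108 136 127 125 129 135 140 155]
0.15 0.1 310 190 [ 31  31  35  37  13  12   8  12   8  17  57 113 146 151 157 163 163]
0.2 0.07 309 202 [111 110 103 101  92  70  77  88  95 107 118 120 125 129 136 135 137]
0.2 0.085 310 197 [141 137 135 127  94  71  76  91 117 139 136 137 137 135 134 137 149]
0.2 0.1 311 191 [ 29  32  45  53  44  35  42  55  68 117 157 164 162 160 164 170 172]
0.25 0.07 310 203 [ 88  78  77  76  69  78  89 105 126 148 152 139 142 135 136 135 135]
0.25 0.085 311 198 [135 137 126  88  72  82  96 122 140 137 137 136 135 134 134 134 141]
0.25 0.1 313 192 [ 33  55  68  66  70  87 127 156 163 161 160 164 173 176 176 175 176]
```

Request:
move_arm(motion=[[[0,-0.003,0],[0,0,0],-1],[[0,-0.003,0],[0,0,0],-1],[[0,-0.002,0],[0,0,0],-1],[[0,0,0],[0,0,0],-1]])

```text
clock: 9.35
position: [0.5648, -0.1688, 0.15]
ee_rot: [0.766, 0.643, -0.0, 0.0]
ft_force: [0.9, -1.0, -1.2]
grip_width: -0.006
grasp_force: 0.4
```

Request:
move_arm(motion=[[[0,-0.002,0],[0,0,0],-1],[[0,-0.002,0],[0,0,0],-1],[[0,0,0],[0,0,0],-1]])

```text
clock: 9.65
position: [0.5618, -0.1683, 0.15]
ee_rot: [0.766, 0.643, -0.0, 0.0]
ft_force: [1.8, 0.7, -1.7]
grip_width: 0.002
grasp_force: 0.5
```

Request:
move_arm(motion=[[[0,-0.002,0],[0,0,0],-1],[[0,-0.002,0],[0,0,0],-1],[[0,0,0],[0,0,0],-1]])

```text
clock: 9.95
position: [0.5589, -0.1678, 0.15]
ee_rot: [0.766, 0.643, -0.0, 0.0]
ft_force: [0.9, 0.5, -0.7]
grip_width: 0.0
grasp_force: 0.5
```

Request:
move_arm(motion=[[[0,-0.002,0],[0,0,0],-1],[[0,0,0],[0,0,0],-1]])

```text
clock: 10.15
position: [0.5574, -0.1675, 0.15]
ee_rot: [0.766, 0.643, -0.0, 0.0]
ft_force: [1.1, 0.7, -1.2]
grip_width: -0.0
grasp_force: 0.5
```

```bash
python3 -c "
from h import *
st()
c=snap('scene','s10.png')
for n in ['s9','s10']:
  c=load(n+'.png')
  for r in range(186,206,2): print(n,r,c['pixels'][r,298:318,0])
for cr in [.15,.2,.25,.3]: print(cr,[proj(c,lev(cr,0,L)).round(1) for L in (.055,.07,.1)])
"
```

```text
t 10.15 g mm [-7.1  2.3] z 0.15 toolx deg 80.02 F [ 1.1  0.7 -1.2] w -0.0 tilt [-0.  0. -1.]
s9 186 [73 38 19 18 12 11 12 11 12  9 13 15 15  9 14 16 16 14 12 19]
s9 188 [134 120  72  41  28  23  13   9  11  12  10  13  15  15  13  12  10   1
  52 106]
s9 190 [ 49  33  28  30  31  31  35  37  13  12   8  12   8  17  57 113 146 151
 157 163]
s9 192 [ 32  30  30  33  31  27  29  33  55  68  66  70  87 127 156 163 161 160
 164 173]
s9 194 [ 29  28  30  26  28  61 117 141 108  69  73  71 107 138 123 135 157 167
 179 176]
s9 196 [ 46  80 122 144 148 153 147 138 107  68  74  73 108 136 127 125 129 135
 140 155]
s9 198 [138 140 135 134 135 135 137 126  88  72  82  96 122 140 137 137 136 135
 134 134]
s9 200 [134 135 135 135 137 138 135 115  77  74  85  94  92  69  86 115 130 136
 133 133]
s9 202 [126 119 114 111 110 103 101  92  70  77  88  95 107 118 120 125 129 136
 135 137]
s9 204 [ 89  83  76  66  65  68  82  78  69  79  89 104 126 142 149 149 144 125
 124 110]
s10 186 [71 39 16 17 23 23 19  6 10 14 11 11 12 14 13 10 15 15 15 15]
s10 188 [135 120  73  39  28  29  18  11  12  13  10   8  
[... 316 characters left out ...]
  67  73  73  90 120 134 136
 140 155]
s10 198 [139 140 135 134 134 135 135 135 136 127  95  69  73  77 112 140 136 136
 134 134]
s10 200 [133 134 134 136 137 137 134 128 125 107  73  70  74  71  88 116 130 135
 134 133]
s10 202 [125 121 114 111 110 103  99  97  89  76  69  73  75  93 116 125 130 136
 135 136]
s10 204 [ 90  83  75  67  66  68  81  84  87  78  71  75  87 124 151 150 145 126
 125 109]
0.15 [array([307.8, 207.1]), array([308.6, 201.5]), array([310.1, 189.8])]
0.2 [array([308.5, 207.8]), array([309.4, 202.4]), array([311.3, 191.1])]
0.25 [array([309.1, 208.6]), array([310.3, 203.4]), array([312.6, 192.5])]
0.3 [array([309.8, 209.4]), array([311.1, 204.4]), array([313.8, 194. ])]
```

Request:
move_arm(motion=[[[0,-0.002,0],[0,0,0],-1],[[0,-0.001,0],[0,0,0],-1],[[0,0,0],[0,0,0],-1]])

```text
clock: 10.5
position: [0.5554, -0.1672, 0.15]
ee_rot: [0.766, 0.643, 0.0, 0.0]
ft_force: [2.2, -0.9, -0.3]
grip_width: -0.001
grasp_force: 0.9
```

Request:
move_arm(motion=[[[0,-0.002,0],[0,0,0],-1],[[0,0,0],[0,0,0],-1]])

```text
clock: 10.7
position: [0.5542, -0.1669, 0.1501]
ee_rot: [0.766, 0.643, 0.0, 0.0]
ft_force: [4.2, -0.7, -1.5]
grip_width: 0.0
grasp_force: 2.0
```

Request:
move_arm(motion=[[[0,-0.003,0],[0,0,0],-1],[[0,0,0],[0,0,0],-1]])

```text
clock: 10.9
position: [0.553, -0.1667, 0.1505]
ee_rot: [0.766, 0.643, 0.001, 0.001]
ft_force: [9.6, -1.8, -3.0]
grip_width: -0.005
grasp_force: 4.0
```

```bash
python3 -c "
from h import *
st()
c=snap('scene','s11.png')
for r in range(190,206,2): print(r,c['pixels'][r,298:318,0])
"
```

```text
t 10.9 g mm [-11.6   2.4] z 0.1505 toolx deg 80.03 F [ 9.6 -1.8 -3. ] w -0.0 tilt [ 0.     0.003 -1.   ]
190 [49 33 30 30 31 30 32 21  6 10 15 14 11  8  9 10 13 15 16 14]
192 [31 31 33 31 30 30 29 28 19 15  7  6  8 13 13 13 14 11 13 11]
194 [ 30  31  27  26  30  61 116 146 156 163 128  20  10  11  13  14   7   6
  51 104]
196 [ 44  80 123 144 148 153 145 140 139 137 132 105  56  62  63  74 107 133
 144 158]
198 [138 140 135 134 135 134 135 135 135 138 127  88  70  73  73 109 140 135
 134 133]
200 [133 134 135 136 138 138 133 128 124 117 103  70  71  71  75 104 131 136
 135 133]
202 [126 120 115 111 109 104  99  98  89  78  68  70  73  71  97 127 129 136
 136 136]
204 [ 90  84  74  67  64  68  82  85  90  84  68  73  71  81 122 152 145 126
 124 110]
```

Lever is against the wall of the sight-glass side (about 10 N). Backing away and going round to the motor side of the knob.

Request:
move_arm(motion=[[[0,0.03,0],[0,0,0],-1],[[0,0.015,0],[0,0,0],-1],[[0.025,0,0],[0,0,0],-1],[[0.025,0,0],[0,0,0],-1],[[0.028,0,0],[0,0,0],-1],[[0,-0.03,0],[0,0,0],-1],[[0,-0.03,0],[0,0,0],-1],[[0,-0.006,0.003],[0,0,0],-1],[[0,0,0],[0,0,0],-1],[[0,0,0],[0,0,0],-1]])

```text
clock: 11.95
position: [0.5466, -0.1065, 0.1478]
ee_rot: [0.766, 0.643, -0.0, 0.0]
ft_force: [0.6, -0.7, 0.1]
grip_width: 0.002
grasp_force: 0.0
```

```bash
python3 -c "
from h import *
to(-.03,.034,.147)
c=snap('scene','s12.png')
for r in range(190,206,4): print(r,c['pixels'][r,298:318,0])
"
```

```text
t 11.95 g mm [-28.3  60.6] z 0.1478 toolx deg 80.0 F [ 0.6 -0.7  0.1] w 0.0 tilt [-0.  0. -1.]
tool units [-0.0354 -0.0022  0.001 ]
190 [51 33 29 31 30 32 29 26  9 11 13 10 12 13 15 15 16 16 13 14]
194 [ 28  29  29  29  30  62 116 146 156 164 128  22  10  11  13   9   5  54
  86 123]
198 [139 140 136 135 134 135 134 135 135 138 126  80  70  72  76 110 139 136
 135 134]
202 [126 119 115 110 108 102  99  97  88  77  70  69  73  78 107 126 130 136
 136 136]
```

Request:
move_arm(motion=[[[-0.012,-0.002,0.001],[0,0,0],-1],[[-0.012,0,0],[0,0,0],-1],[[-0.01,0,0],[0,0,0],-1],[[-0.008,0,0],[0,0,0],-1],[[-0.008,0,0],[0,0,0],-1],[[-0.008,0,0],[0,0,0],-1],[[-0.008,0,0],[0,0,0],-1],[[0,0,0],[0,0,0],-1]])

```text
clock: 12.8
position: [0.536, -0.1561, 0.1469]
ee_rot: [0.766, 0.642, -0.0, 0.0]
ft_force: [-0.4, 1.0, 0.5]
grip_width: -0.0
grasp_force: 0.2
```

```bash
python3 -c "
from h import *
to(-.03,-.015,.147)
c=snap('scene','s13.png')
for s in [0,.1,.15,.2,.3]: print(s,[proj(c,lev(.26,s,L)).round(1) for L in (.07,.08,.1)])
for r in range(190,206,2): print(r,c['pixels'][r,300:326,0])
"
```

```text
t 12.8 g mm [-30.2   9.9] z 0.1469 toolx deg 79.95 F [-0.4  1.   0.5] w -0.0 tilt [-0.001  0.    -1.   ]
tool units [-0.0331  0.0003 -0.0001]
0 [array([310.4, 203.6]), array([311.2, 200. ]), array([312.8, 192.8])]
0.1 [array([313.2, 202.9]), array([314.4, 199.3]), array([316.8, 191.9])]
0.15 [array([314.5, 202.7]), array([315.9, 199.1]), array([318.7, 191.6])]
0.2 [array([315.8, 202.5]), array([317.4, 198.9]), array([320.6, 191.4])]
0.3 [array([318.3, 202.4]), array([320.2, 198.8]), array([324.2, 191.3])]
190 [ 32  30  31  30  33  31  31  27  31  27  25  29  65 121 141 107  12  12
  11   8   7  13  12  10  15  17]
192 [ 30  32  30  27  28  25  28  43  76 123 149 157 164 163 160 142  90  37
  13   6  11   7   5  23  42  60]
194 [ 27  24  30  60 115 145 154 166 163 157 152 141 120 136 159 153 109  73
  74  77  96 133 166 177 180 179]
196 [122 144 148 153 144 140 139 135 135 135 136 133 127 125 122  95  69  73
  71 112 165 179 177 175 176 175]
198 [135 135 134 134 134 135 136 136 137 137 139 138 138 136 113  71  75  72
  86 125 157 170 177 177 175 175]
200 [135 137 137 138 133 128 124 116 113 110  96  70  88  99  72  73  74  80
 114 137 134 135 143 160 173 176]
202 [115 111 109 102 100  97  88  78  85  95 103 121 108  78  73  75  74 104
 135 136 134 134 134 133 136 149]
204 [ 62  64  65  69  82  84  91  86  81  83 111 134 103  70  74  74  93 106
 106 128 139 137 136 134 135 134]
```

Request:
move_arm(motion=[[[-0.008,0,0],[0,0,0],-1],[[-0.008,0,0],[0,0,0],-1],[[-0.006,0,0],[0,0,0],-1],[[-0.004,0,0],[0,0,0],-1],[[0,0,0],[0,0,0],-1]])

```text
clock: 13.35
position: [0.5325, -0.1749, 0.1469]
ee_rot: [0.766, 0.643, -0.0, 0.0]
ft_force: [1.0, 0.5, -0.0]
grip_width: -0.001
grasp_force: 0.2
```

Request:
move_arm(motion=[[[-0.003,0,0],[0,0,0],-1],[[-0.003,0,0],[0,0,0],-1],[[0,0,0],[0,0,0],-1]])

```text
clock: 13.65
position: [0.5319, -0.1787, 0.147]
ee_rot: [0.766, 0.643, -0.0, 0.0]
ft_force: [0.0, 1.8, 0.6]
grip_width: 0.003
grasp_force: 0.6
```

Request:
move_arm(motion=[[[-0.003,0,0],[0,0,0],-1],[[0,0,0],[0,0,0],-1]])

```text
clock: 13.85
position: [0.5316, -0.1809, 0.147]
ee_rot: [0.766, 0.643, -0.0, 0.0]
ft_force: [-0.5, 1.0, -0.6]
grip_width: -0.001
grasp_force: 0.7
```

Request:
move_arm(motion=[[[-0.003,0,0],[0,0,0],-1],[[-0.002,0,0],[0,0,0],-1],[[0,0,0],[0,0,0],-1]])

```text
clock: 14.15
position: [0.531, -0.1846, 0.147]
ee_rot: [0.766, 0.643, -0.0, 0.0]
ft_force: [-0.4, 1.5, -0.8]
grip_width: -0.001
grasp_force: 0.7
```

```bash
python3 -c "
from h import *
st()
c=snap('scene','s14.png')
for s in [.3,.35,.4]: print(s,[proj(c,lev(.26,s,L)).round(1) for L in (.07,.08,.1)])
for r in range(194,206,2): print(r,c['pixels'][r,304:330,0])
"
```

```text
t 14.15 g mm [-30.2 -19.1] z 0.147 toolx deg 80.0 F [-0.4  1.5 -0.8] w -0.0 tilt [-0.  0. -1.]
0.3 [array([318.3, 202.4]), array([320.2, 198.8]), array([324.2, 191.3])]
0.35 [array([319.5, 202.5]), array([321.6, 198.8]), array([325.9, 191.4])]
0.4 [array([320.6, 202.6]), array([322.9, 198.9]), array([327.6, 191.6])]
194 [115 145 154 166 163 157 153 140 121 136 157 167 178 177 175 176 176 177
 175 145  73  73  73  76 125 162]
196 [145 140 138 134 135 136 136 134 126 124 130 135 140 154 171 177 179 171
 132  77  74  73  86 144 180 177]
198 [135 134 135 135 136 137 139 140 140 139 138 138 137 137 137 144 142 103
  69  75  72 101 158 179 176 175]
200 [134 128 125 117 113 110  98  68  68  78  83  83  84  83  95 102  78  74
  76  78 131 173 178 176 176 175]
202 [101  98  88  80  76  73  74  77  80  84  84  88  87  85  80  72  76  77
  72 100 138 150 164 174 177 176]
204 [ 64  62  62  62  71  86  86  88  90  92  90  83  82  75  74  77  81  82
  80  84  80 106 135 136 149 164]
```

Request:
move_arm(motion=[[[-0.002,0,0],[0,0,0],-1],[[-0.002,0,0],[0,0,0],-1],[[0,0,0],[0,0,0],-1]])

```text
clock: 14.5
position: [0.5305, -0.1867, 0.1469]
ee_rot: [0.766, 0.643, 0.0, -0.0]
ft_force: [0.4, 4.5, -2.0]
grip_width: 0.001
grasp_force: 2.0
```

Request:
move_arm(motion=[[[-0.003,0,0],[0,0,0],-1],[[0,0,0],[0,0,0],-1]])

```text
clock: 14.7
position: [0.5304, -0.1877, 0.1468]
ee_rot: [0.765, 0.644, 0.001, -0.001]
ft_force: [2.1, 7.6, -0.7]
grip_width: 0.001
grasp_force: 3.5
```

One more press to confirm the end stop, then retreat.

Request:
move_arm(motion=[[[-0.004,0,0],[0,0,0],-1],[[0,0,0],[0,0,0],-1],[[0,0,0],[0,0,0],-1]])

```text
clock: 15.0
position: [0.5302, -0.1887, 0.1466]
ee_rot: [0.765, 0.644, 0.001, -0.001]
ft_force: [2.8, 13.6, -3.2]
grip_width: -0.002
grasp_force: 5.8
```

Request:
move_arm(motion=[[[0.02,0,0],[0,0,0],-1],[[0.03,0,0],[0,0,0],-1],[[0.03,0,0],[0,0,0],-1],[[0,0,-0.04],[0,0,0],-1],[[0,0,-0.05],[0,0,0],-1],[[0,0,-0.05],[0,0,0],-1],[[0,0,0],[0,0,0],-1],[[0,0,0],[0,0,0],-1]])

```text
clock: 15.8
position: [0.5403, -0.1338, 0.2527]
ee_rot: [0.766, 0.643, 0.0, 0.001]
ft_force: [-0.7, -0.1, -0.9]
grip_width: -0.001
grasp_force: 0.0
```

```bash
python3 -c "
from h import *
st()
c=snap('scene','s15.png')
for r in range(194,206,2): print(r,c['pixels'][r,304:330,0])
a=load('scene1.png')['pixels'].astype(int);b=c['pixels'].astype(int)
d=(abs(a-b).max(2)>40).astype(np.uint8)
n,_,s,_=cv2.connectedComponentsWithStats(d); print([tuple(x) for x in s[1:] if x[4]>15])
"
```

```text
t 15.8 g mm [-29.7  32.6] z 0.2527 toolx deg 79.98 F [-0.7 -0.1 -0.9] w -0.0 tilt [-0.001  0.002 -1.   ]
194 [114 145 152 164 161 156 151 139 119 134 155 166 177 175 174 174 174 176
 176 169 131  75  73  73  88 122]
196 [143 141 138 135 132 134 135 133 126 123 128 134 138 154 169 176 176 177
 164 106  68  76  70 101 156 178]
198 [134 134 134 134 135 136 137 139 138 137 137 136 136 136 137 144 158 151
  84  71  73  80 128 171 176 174]
200 [133 127 124 116 113 109  96  68  69  77  81  83  83  83  82  82  74  69
  75  75  76 131 175 175 174 175]
202 [ 98  97  87  78  76  75  71  77  78  83  84  84  85  86  83  74  73  77
  76  73  96 141 166 173 175 175]
204 [ 81  85  81  62  98 136 135 112  87  89  87  81  82  76  73  73  76  74
  75  82  82  79  87 119 148 164]
[(np.int32(279), np.int32(20), np.int32(50), np.int32(17), np.int32(493)), (np.int32(281), np.int32(41), np.int32(46), np.int32(99), np.int32(2918)), (np.int32(553), np.int32(60), np.int32(7), np.int32(28), np.int32(124)), (np.int32(549), np.int32(94), np.int32(11), np.int32(55), np.int32(292)), (np.int32(275), np.int32(169), n
[... 1059 characters left out ...]
int32(11), np.int32(33)), (np.int32(485), np.int32(291), np.int32(23), np.int32(65), np.int32(604)), (np.int32(503), np.int32(297), np.int32(22), np.int32(82), np.int32(209)), (np.int32(519), np.int32(297), np.int32(41), np.int32(120), np.int32(1845)), (np.int32(189), np.int32(314), np.int32(39), np.int32(30), np.int32(419)), (np.int32(205), np.int32(335), np.int32(11), np.int32(11), np.int32(29)), (np.int32(468), np.int32(362), np.int32(17), np.int32(47), np.int32(460)), (np.int32(544), np.int32(376), np.int32(12), np.int32(28), np.int32(91)), (np.int32(423), np.int32(402), np.int32(23), np.int32(14), np.int32(162)), (np.int32(450), np.int32(408), np.int32(19), np.int32(12), np.int32(104))]
```

Firm end stop (13.6 N), and the lever stayed home after release. The gripper is clear and the loose items were never approached.

```bash
python3 -c "
from h import *
print(order.hand_in())"
```

```text
the job is handed in; nothing more can be done
None
```

The lever is home in the pulley-end slot on the sight-glass side: it met a firm stop at 13.6 N and stayed put when I backed off. It went by way of neutral and across the gate, pushed only by the closed fingers, with a 20 N fingertip ride-up on the knob at the first push. I worked well above the loose parts but did not check them one by one afterwards; the job was handed in at about 16 s.

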